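# Run the bored carriage round the bent guide bar and seat it

## Task

Thread the blue bored carriage from the foam block onto the free end of the bent steel bar, white fin upward, and slide it round the bend all the way down. Push the stiff orange collar with it until that is fully home against the black clamp, hold it pressed there with about 25 N for a second without ramming it, then let go; leave the other things on the bench where they are.

Things in the scene. Friction and masses are not known exactly. Their poses are not given: they have to be found in the camera images.
- carriage: Loose blue block, 40 mm long (x), 56 wide (y), 56 high, round 26 mm bore right through along x. On top a white fin, 14 mm thick (x), 34 wide (y), standing 40 mm above the block (total 96 mm): pinch it across the 14 mm, fingers closing along the bore. About 0.22 kg. Origin: centre of the underside, 28 mm below the bore's axis; z up. Both ends alike: either may lead. Starts upright on the foam.
- bore (a point): Centre of the carriage's bore (on the bore axis, halfway along), 28 mm above the carriage's origin; axes as the carriage's.
- jig: Fixed jig: grey base (x -25 to 175 mm, 130 wide), a post and a black clamp holding a bent round steel bar, 20 mm diameter. Origin: underside of the base, z up. The bar's centre line has y = 0: from its free tip at x = -130, z = 210 mm it runs level to point bend_start, bends down through 40 degrees to point bend_end, then slopes straight for 90 mm to the clamp's face at x = 94.6, z = 110.
- bar_tip (a point): The very end of the bar's free rounded tip, on its centre line (jig x = -130, z = 210 mm).
- bend_start (a point): Point on the bar's centre line where the bend begins: jig x = -90, z = 210 mm. From here the centre line is an arc of radius 180 mm whose centre lies 180 mm straight below this point (jig x = -90, z = 30).
- bend_end (a point): Point on the bar's centre line where the bend ends and the straight slope (40 degrees down from level) begins: jig x = 25.7, z = 167.9 mm.
- clamp: Black clamp head (50 x 44 x 44 mm) that holds the bar's low end. Origin: centre of its face, on the bar's centre line. x points along the bar into the clamp, 40 degrees down from level; z points out of the slope, leaning 40 degrees from vertical (away from the bar's free tip); y as the jig's.
- collar (a joint): Orange collar, 42 mm diameter, 14 mm thick, on the bar before the clamp; value: how far it is pushed along the clamp's +x (m). 0: 12 mm gap to the clamp; 0.012: home on its face, a hard stop. Takes about 9 N to push, no spring, stays where left; starts part way (0 to 0.005). Home, with the carriage against it, the bore centre is at clamp x = -34 mm.
- foam: Black foam block, 130 (x) x 170 (y) x 40 mm high, fixed on the table, which the carriage stands on; origin: centre of the underside.
- resin_tin: White tin, 100 mm diameter, 100 mm high, loose bystander; origin under its centre.
- beaker: Clear plastic beaker, 90 mm diameter, 120 mm high, loose bystander; origin under its centre.
- hardener: Amber jar, 60 mm diameter, 110 mm high, loose bystander; origin under its centre.
- brush: Brush lying on the table, loose bystander; origin under its middle.
- driver: Screwdriver lying on the table, loose bystander; origin under its middle.
- sander: Cork sanding block with wooden grip, 110 x 60 x 50 mm, loose bystander; origin under its centre.
There are look-alikes about, which are no part of the job. There is more than one size of the carriage; the job needs the largest.

How it is judged:
On the way, in this order (a step that is already met when the one before it is completed fails the run):
1. the carriage is threaded onto the level end of the bar, whole length on, fin up (x of bore in the frame of jig between -0.112 and -0.04 m and y of bore in the frame of jig between -0.007 and 0.007 m and z of bore in the frame of jig between 0.198 and 0.218 m and angle between the x axis of carriage and the x axis of jig, either way round below 0.25 rad and angle between carriage's own z axis and vertical below 0.35 rad), for 0.1 s.
2. the carriage has followed the bend and is aligned on the sloping straight (x of bore in the frame of clamp above -0.085 m and y of bore in the frame of clamp between -0.007 and 0.007 m and z of bore in the frame of clamp between -0.007 and 0.007 m and angle between the x axis of carriage and the x axis of clamp, either way round below 0.2 rad), for 0.1 s.
3. with the collar home, the carriage is pressed on it with 14 N or more for 0.3 s (value of joint collar above 0.01 m and contact force between carriage and collar above 14 N), for 0.3 s.
At the end, for the whole second after the job is handed in: The collar is home (joint above 0.010 of 0.012), the carriage is on the sloping straight against it (bore centre within 40 mm of the clamp's face and 7 mm of the bar's centre line each way, bore within 0.2 rad of the bar, fin within 0.45 rad of standing square off the slope), at rest (value of joint collar above 0.01 m and x of bore in the frame of clamp above -0.04 m and y of bore in the frame of clamp between -0.007 and 0.007 m and z of bore in the frame of clamp between -0.007 and 0.007 m and angle between the x axis of carriage and the x axis of clamp, either way round below 0.2 rad and angle between the z axis of carriage and the z axis of clamp, either way round below 0.45 rad and linear speed of carriage below 0.02 m/s); the robot touches nothing.
It fails at once if a bystander is moved more than 30 mm (distance of any of resin_tin, beaker, hardener, brush, driver, sander from where it was at the start of the episode above 0.03 m).
It fails at once if the carriage is rammed against the collar (over 45 N) (contact force between carriage and collar above 45 N).
It fails at once if the gripper pushes the collar itself (contact force between any of the fingers, the arm and collar above 3 N).
It also fails if it takes over 64 s, if anything falls off the work surface, if the arm or the gripper's body presses on something with over 40 N, if the wrist force passes 120 N, or if a joint passes its speed limit or range.

## Robot

A 6-joint arm with a two-finger parallel gripper is mounted at the origin on the work surface. World frame = base frame: x ahead of the robot, y to its left, z up, the work surface at z = 0. Lengths are in m, angles in rad, forces in N, time in s.
With the tool pointing down it reaches from about 0.25 to 0.775 m from the base axis. Payload 4 kg.
Tool frame: the origin (TCP) lies midway between the tips of the shut fingers; the grasp point (between the pads) lies 19 mm behind it (robot.tcp_to_grasp is the z of the grasp point in the tool frame, in m); z points along the fingers, y is the line along which they close (so a half turn about z gives the same grasp; the last joint's range is limited). The gripper opens to 94 mm and grips with 3 to 60 N. Pads are 16 mm wide; open, the fingers measure 119 mm over their backs; the gripper's body (75 mm by 177 mm) begins 78 mm behind the grasp point.
Start: joints at [1.16, 0.087, 1.371, -0, 1.684, -0.103], TCP at [0.167, 0.524, 0.206] pointing down, gripper open.
Joint ranges: [-3.1, 3.1], [-0.76, 2.03], [0.27, 2.55], [-1.08, 4.22], [0.17, 2.65], [-2.57, 2.57]. Speed limits (rad/s): [2.79, 2.79, 3.14, 3.14, 3.14, 3.14].

## Interface

Orientations are given as [roll, pitch, yaw] about the fixed x, y, z axes, in that order (R = Rz(yaw) Ry(pitch) Rx(roll)).
In Python, from bench import robot gives the robot as it stands. The module is installed in compiled form; this text tells all that it offers.
- The arm moves only by the tool move_arm, never from a script. Its argument "motion" is one flat list of numbers, 7 for each row, row after row: the turn, a rotation vector about the tool's x, y, z in units of 45 degrees (1.0 is 45 degrees), then the shift along the tool's x, y, z in units of 100 mm (1.0 is 100 mm), then the opening, from 0 (shut) to 1 (fully open). A call has 1 to 12 rows; each row shifts and turns the commanded pose from where the row before left it, along the tool's axes as they then stand; what a row does not reach is not made up. A row lasts 1/12 s, in which the tool goes at most 41.7 mm and 7.16 degrees, less where a joint would pass 70% of its speed; a pose out of reach is approached as far as the arm can. A call with a number of a shift or a turn outside -1 to 1 is refused whole. A call with a gripper value outside its range is refused whole. The fingers move at their own pace and stop on an object; the grip force is fixed at half the most. Time passes only in rows, so rows that do not move let the fingers close. It gives the time, the measured TCP pose, the force, the opening and the grip force at its end, in the units of the state.
- robot.get_obs(): the state, without advancing time (a new reading comes with each control period).
- robot.snapshot(name): name is "scene" or "top" or "wrist"; returns the picture (400x640x3 uint8, red, green, blue); there is no depth.
- robot.get_calibration(name): a dict with "fx", "fy", "cx", "cy" (pixels), "R" (3x3) and "t" (3): a world point X has camera coordinates R X + t. Camera axes: x right, y down, z forward; pixel columns grow to the right and rows downward; lengths in m; the calibration is good to about 2 mm. A picture is of the moment at which its call begins: read the wrist's pose just before it. get_calibration takes no time and is no camera call; for the wrist camera it gives the pose at the moment of the call.
- robot.close_job(): hands the job in; it is judged then, once.
The state is a dict: "time": time; "joint_positions": joint angles; "qvel": joint speeds; "joint_torque": joint torques, N m; "tool_pos": TCP position; "ee_rot": TCP orientation; "wrist_force": force on the tool from outside, world axes, zero at the start; "wrist_torque": the same for the moment, N m; "width": finger opening in m; "finger_force": force on a finger pad.
Only numpy, scipy, OpenCV 4.12 (cv2) and the standard library are available. Lean on these libraries where they do the work, as an engineer would, in place of code of your own. Each camera call takes 0.05 s, during which the arm holds its last target. There are 200 camera calls.

## Working session

There is one attempt and no reset: what is moved stays moved. The work goes in short steps, Python scripts to look and compute and a tool call to move; the robot and the scene stay as the last step left them, time stands still between calls to the robot, and variables do not carry over. Pictures are saved under pics/ and viewed, at most 10 in all, crops included, and the job is handed in when it is done.

Besides the shell and the picture viewer there is one more tool, called after "Emit:" by a JSON object that holds its "name" and its "arguments", one argument or row to a line. move_arm: Moves the arm, as the interface text tells. Shifts and turns lie within -1 to 1; 1 stands for 100 mm of shift or 45 degrees of turn. Its arguments: {"type":"object","properties":{"motion":{"type":"array","items":{"type":"number"}}},"required":["motion"]}

```bash
mkdir -p pics
python3 - <<'E'
from bench import robot
import cv2,numpy as np
for n in("scene","top"):
    im=robot.snapshot(n); cv2.imwrite(f"pics/{n}0.png",im[:,:,::-1])
    c=robot.get_calibration(n); print(n,c)
o=robot.get_obs(); print(o)
print(robot.tcp_to_grasp)
E
```

```text
scene {'fx': 466.97383938087984, 'fy': 466.97383938087984, 'cx': 322.31718018919184, 'cy': 199.42127389596413, 'R': array([[ 0.1707814 ,  0.98530314,  0.00338095],
       [ 0.76976064, -0.13127813, -0.62468761],
       [-0.61506282,  0.10928755, -0.78086744]]), 't': array([-0.08538393, -0.3209099 ,  1.65923101])}
top {'fx': 371.2628156123047, 'fy': 371.2628156123047, 'cx': 323.9473477726022, 'cy': 201.3743163198162, 'R': array([[-0.00972476, -0.99985863, -0.01371698],
       [-0.98285681,  0.01208332, -0.18397414],
       [ 0.18411387,  0.01169272, -0.98283537]]), 't': array([-0.02456591,  0.56591347,  1.22049103])}
{'time': 0.1, 'joint_positions': array([ 1.15987650e+00,  8.78737671e-02,  1.37210474e+00, -1.85674896e-05,
        1.68360952e+00, -1.03087099e-01]), 'qvel': array([-0.00057351, -0.00227189, -0.00278655, -0.00083805, -0.00074538,
        0.00090853]), 'joint_torque': array([ 1.50386633e-03, -3.41256702e+01, -3.03300297e+01,  7.19020329e-02,
        3.04406835e-02, -7.53851509e-05]), 'tool_pos': array([0.16644882, 0.52368175, 0.20442441]), 'ee_rot': array([-3.13960597e+00, -1.86978109e-04,  2.83375767e+00]), 'wrist_force': array([0.57105495, 0.01852975, 0.23484278]), 'wrist_torque': array([0.0010973 , 0.00125925, 0.02690698]), 'finger_force': 0.0, 'width': 0.09403092641560223}
-0.0188
```

View pics/scene0.png

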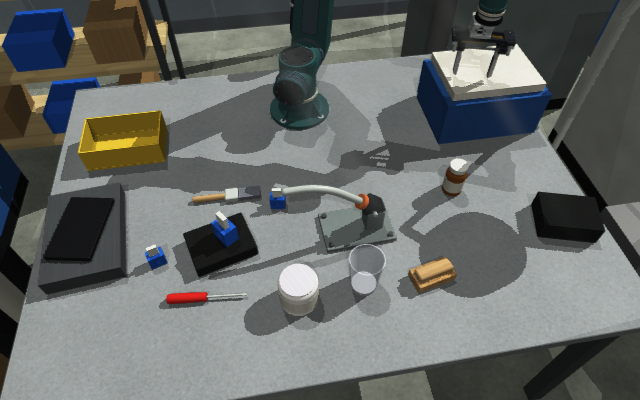

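View pics/top0.png

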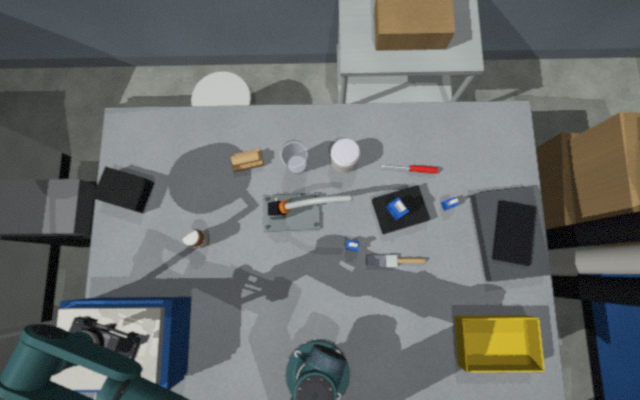

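The pictures show three blue finned blocks. In the scene view they are at (224,229) on the foam, (278,198) near the bar tip and (155,257) left of the foam. The one on the foam fits: it is the largest and stands on the foam block. The bar tip is at about (285,190) in scene and (350,198) in top, and the clamp is at scene (373,205). I'll confirm this in an enlarged crop.

Run:
```python
import cv2,numpy as np
s=cv2.imread("pics/scene0.png");t=cv2.imread("pics/top0.png")
a=cv2.resize(s[165:275,180:400],(800,400),interpolation=cv2.INTER_CUBIC)[:,:]
b=cv2.resize(t[180:235,255:435],None,fx=4.444,fy=3.636,interpolation=cv2.INTER_CUBIC)[:200]
cv2.imwrite("pics/c1.png",np.vstack([a,cv2.resize(b,(800,200))]))
```

```text
(no output)
```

View pics/c1.png

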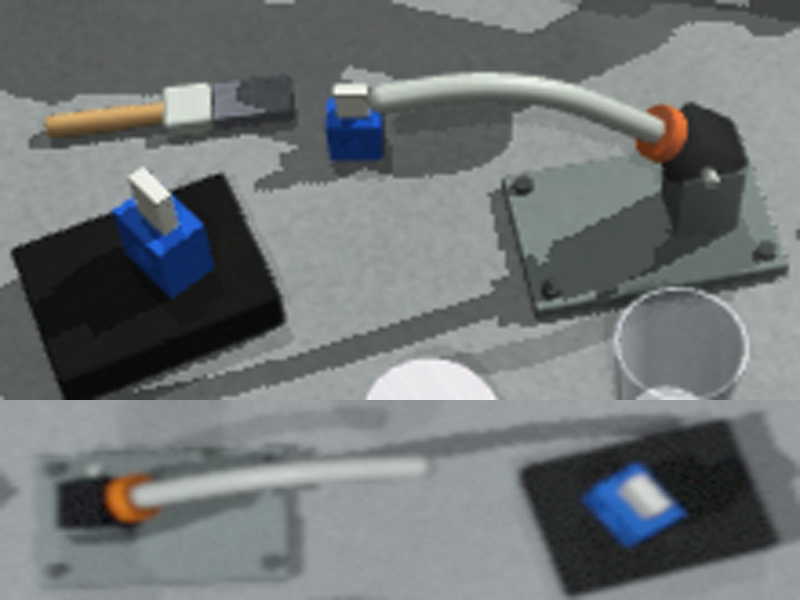

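The crop confirms it. The foam block holds the largest carriage, with its fin at scene crop (150,200). The tip is at scene px (282,192) and top px (351,198). Next, a rough measurement of each.

```bash
cat > h.py <<'E'
from bench import robot
import cv2,numpy as np
from scipy.spatial.transform import Rotation as Rn
def ray(c,p):
    d=np.linalg.inv(c["R"])@np.array([(p[0]-c["cx"])/c["fx"],(p[1]-c["cy"])/c["fy"],1]); o=-np.linalg.inv(c["R"])@c["t"]; return o,d/np.linalg.norm(d)
def onz(c,p,z):
    o,d=ray(c,p); return o+d*(z-o[2])/d[2]
def tri(cs,ps):
    A=0;b=0
    for c,p in zip(cs,ps):
        o,d=ray(c,p);M=np.eye(3)-np.outer(d,d);A=A+M;b=b+M@o
    return np.linalg.solve(A,b)
def proj(c,X):
    q=c["R"]@np.asarray(X)+c["t"]; return np.array([c["cx"]+c["fx"]*q[0]/q[2],c["cy"]+c["fy"]*q[1]/q[2]])
def tool():
    o=robot.get_obs(); return o["tool_pos"],Rn.from_euler("xyz",o["ee_rot"]),o
def delta(P,R):  # move from current to target in tool axes, interface units
    p,r,o=tool(); return r.inv().apply(P-p)/.1,(r.inv()*R).as_rotvec()/np.radians(45)
E
python3 - <<'E'
from h import *
S=robot.get_calibration("scene");T=robot.get_calibration("top")
cs=lambda x,y:(180+x*.275,165+y*.275)
ct=lambda x,y:(255+x/4.444,180+(y-400)/3.636)
print("tip tri",tri([S,T],[cs(375,98),ct(426,467)]), onz(S,cs(375,98),.21),onz(T,ct(426,467),.21))
print("collar", tri([S,T],[cs(660,132),ct(132,499)]))
print("base corners top",[onz(T,ct(*q),.012)[:2].round(3) for q in [(40,460),(300,450),(298,578),(40,582)]])
for q,z in [((130,172),.136),((158,200),.136)]: print(onz(S,cs(*q),z))
print("fin top", [onz(T,ct(*q),.136).round(3) for q in [(646,495),(620,484),(648,475)]], "scene",onz(S,cs(146,185),.136))
print("block corners top",[onz(T,ct(*q),.096)[:2].round(3) for q in [(583,500),(640,463),(688,512),(630,547)]])
print(robot.get_calibration("wrist"))
w=robot.get_calibration("wrist");p,r,o=tool()
print("cam in tool",r.inv().apply(-w["R"].T@w["t"]-p), (r.inv()*Rn.from_matrix(w["R"].T)).as_matrix().round(3))
E
```

```text
tip tri [ 0.5444699  -0.10990541  0.20955577] [ 0.54530886 -0.10638628  0.21      ] [ 0.54407111 -0.11342871  0.21      ]
collar [0.53589756 0.09780294 0.11770329]
base corners top [array([0.593, 0.183]), array([ 0.601, -0.025]), array([ 0.475, -0.023]), array([0.474, 0.18 ])]
[ 0.52211979 -0.28247936  0.136     ]
[ 0.55013351 -0.263968    0.136     ]
fin top [array([ 0.532, -0.275,  0.136]), array([ 0.542, -0.257,  0.136]), array([ 0.549, -0.277,  0.136])] scene [ 0.53556967 -0.2717488   0.136     ]
block corners top [array([ 0.534, -0.236]), array([ 0.568, -0.28 ]), array([ 0.522, -0.313]), array([ 0.491, -0.269])]
{'fx': 321.32768935002133, 'fy': 321.32768935002133, 'cx': 319.7815162803327, 'cy': 202.41555342367576, 'R': array([[ 0.30353297,  0.95282019, -0.00119141],
       [ 0.91901918, -0.29243467,  0.26435907],
       [ 0.25153825, -0.08133662, -0.96442359]]), 't': array([-0.5491937 , -0.02729769,  0.39133047])}
cam in tool [ 7.67998691e-02 -1.59483208e-04 -1.79531681e-01] [[-0.001 -0.964 -0.265]
 [ 1.    -0.001  0.001]
 [-0.001 -0.265  0.964]]
```

Emit:
{"name": "move_arm", "arguments": {
  "motion": [0,0,0,0,0,-0.4,1,0,0,0,0,0,-0.4,1,0,0,0,0,0,-0.4,1,0,0,0,0,0,-0.4,1,0,0,0,-0.267,-0.294,0,1,0,0,0,-0.267,-0.294,0,1,0,0,0,-0.267,-0.294,0,1,0,0,0,-0.267,-0.294,0,1,0,0,0,-0.267,-0.294,0,1,0,0,0,-0.267,-0.294,0,1,0,0,0,-0.267,-0.294,0,1,0,0,0,-0.267,-0.294,0,1]
}}

```text
time: 1.1
tool_pos: [0.299, 0.2335, 0.3651]
ee_rot: [-3.141, -0.0, 2.835]
wrist_force: [0.7, 0.3, 0.5]
width: 0.0935
finger_force: 0.0
```

Emit:
{"name": "move_arm", "arguments": {
  "motion": [0,0,0,-0.267,-0.294,0,1,0,0,0,-0.267,-0.294,0,1,0,0,0,-0.267,-0.294,0,1,0,0,0,-0.267,-0.294,0,1,0,0,0,-0.267,-0.294,0,1,0,0,0,-0.267,-0.294,0,1,0,0,0,-0.267,-0.294,0,1,0,0,0,-0.267,-0.294,0,1,0,0,0,-0.267,-0.294,0,1,0,0,0,-0.267,-0.294,0,1,0,0,0.15,-0.267,-0.294,0,1,0,0,0.15,-0.267,-0.294,0,1]
}}

```text
time: 2.1
tool_pos: [0.4936, -0.2015, 0.3645]
ee_rot: [3.141, -0.001, 2.593]
wrist_force: [1.1, 0.0, -0.1]
width: 0.0941
finger_force: 0.0
```

Emit:
{"name": "move_arm", "arguments": {
  "motion": [0,0,0.15,0,0,0,1,0,0,0.15,0,0,0,1,0,0,0.15,0,0,0,1,0,0,0.15,0,0,0,1,0,0,0.15,0,0,0,1,0,0,0.15,0,0,0,1,0,0,0.15,0,0,0,1,0,0,0.15,0,0,0,1,0,0,0.15,0,0,0,1,0,0,0.15,0,0,0,1,0,0,0.15,0,0,0,1,0,0,0.15,0,0,0,1]
}}

```text
time: 3.1
tool_pos: [0.4929, -0.1996, 0.3648]
ee_rot: [-3.14, -0.0, 1.179]
wrist_force: [0.3, 0.4, 0.3]
width: 0.0939
finger_force: 0.0
```

Emit:
{"name": "move_arm", "arguments": {
  "motion": [0,0,0.15,0,0,0,1,0,0,0.15,0,0,0,1,0,0,0.15,0,0,0,1,0,0,0.15,0,0,0,1,0,0,0.15,0,0,0,1,0,0,0,0,0,0,1]
}}

```text
time: 3.6
tool_pos: [0.4929, -0.1996, 0.3648]
ee_rot: [-3.14, 0.001, 0.594]
wrist_force: [-0.3, -0.6, -0.3]
width: 0.0939
finger_force: 0.0
```

Run:
```python
from h import *
p,r,o=tool();print(p,o["ee_rot"],o["joint_positions"],o["time"])
c=robot.get_calibration("wrist");im=robot.snapshot("wrist");cv2.imwrite("pics/w1.png",im[:,:,::-1]);np.save("w1.npy",c,allow_pickle=True)
```

```text
[ 0.49293635 -0.19964663  0.36482916] [-3.14046357e+00  5.25178236e-04  5.93515813e-01] [-4.91490368e-01  7.25601268e-02  1.07180893e+00  6.89691332e-05
  1.99846726e+00  4.85819009e-01] 3.6
```

View pics/w1.png

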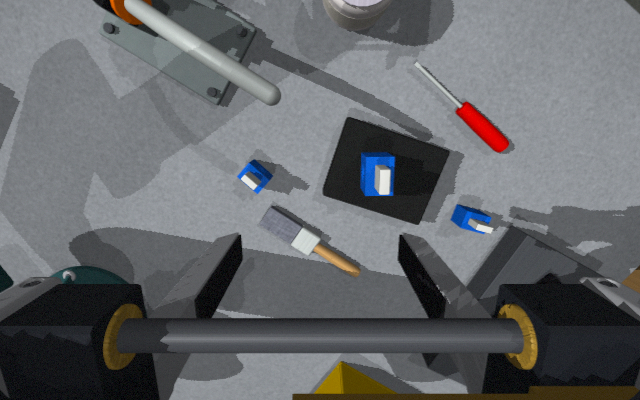

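The wrist view shows the carriage at (378,175), almost aligned with the image. The bar tip is at (275,97), the orange collar at (128,10) and the small look-alikes at (254,177) and (472,219).

Run:
```python
from h import *
im=cv2.imread("pics/w1.png");c=np.load("w1.npy",allow_pickle=True).item()
hsv=cv2.cvtColor(im,cv2.COLOR_BGR2HSV)
bl=((hsv[...,0]>100)&(hsv[...,0]<130)&(hsv[...,1]>150)&(hsv[...,2]>50)).astype(np.uint8);bl[:, :340]=0;bl[:,420:]=0;bl[:120]=0;bl[220:]=0
wh=((hsv[...,1]<60)&(hsv[...,2]>150)).astype(np.uint8);w=wh.copy();w[:, :360]=0;w[:,400:]=0;w[:150]=0;w[210:]=0
for m in(bl,w):
    k=max(cv2.findContours(m,0,1)[0],key=cv2.contourArea);print(cv2.boundingRect(k),cv2.minAreaRect(k),cv2.boxPoints(cv2.minAreaRect(k)).round(1).tolist())
a=cv2.resize(im[140:205,345:410],(520,520),interpolation=cv2.INTER_CUBIC)
b=cv2.resize(im[60:125,250:285],(280,520),interpolation=cv2.INTER_CUBIC)
cv2.imwrite("pics/c2.png",np.hstack([a,b]))
```

```text
(360, 152, 36, 44) ((377.5, 173.5), (43.0, 35.0), 90.0) [[360.0, 152.0], [395.0, 152.0], [395.0, 195.0], [360.0, 195.0]]
(375, 166, 16, 29) ((382.5, 180.0), (28.0, 15.0), 90.0) [[375.0, 166.0], [390.0, 166.0], [390.0, 194.0], [375.0, 194.0]]
```

View pics/c2.png

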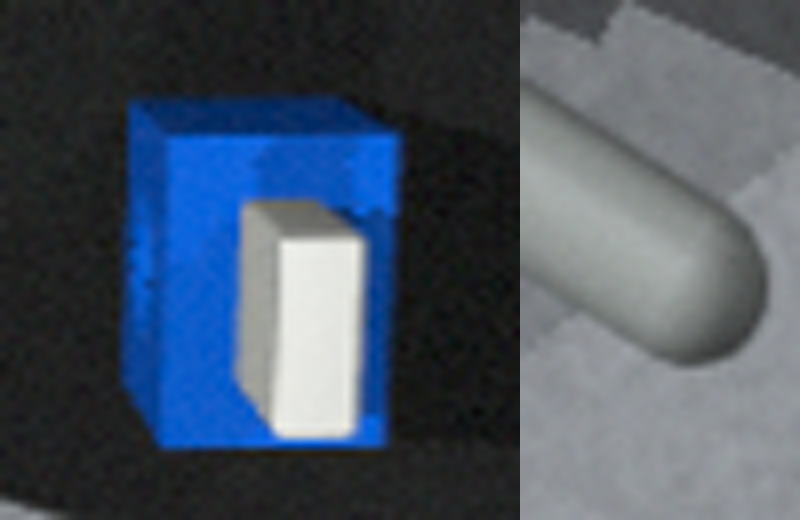

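Run:
```python
from h import *
c=np.load("w1.npy",allow_pickle=True).item()
f=lambda x,y:(345+x/8-.5,140+y/8-.5); g=lambda x,y:(250+(x-520)/8-.5,60+y/8-.5)
B=np.array([onz(c,f(*q),.096) for q in [(167,135),(402,132),(388,447),(162,447)]])
F=np.array([onz(c,f(*q),.136) for q in [(282,238),(365,238),(355,437),(275,437)]])
for K in(B,F):
    print(K.mean(0).round(4),[np.linalg.norm(K[i]-K[i-1]).round(4) for i in range(4)],[np.degrees(np.arctan2(*(K[a]-K[b])[1::-1])).round(1) for a,b in((1,0),(2,3),(3,0),(2,1))])
print("tip",onz(c,g(755,316),.21),"bar mid",onz(c,g(520,177),.21),onz(c,g(640,250),.21))
im=cv2.imread("pics/w1.png");h=cv2.cvtColor(im,cv2.COLOR_BGR2HSV)
b1,b2=onz(c,(215,103),.012),onz(c,(100,40),.012);print("base long edge",b1,b2,np.degrees(np.arctan2(*(b2-b1)[1::-1])))
b3=onz(c,(257,30),.012);print("short",b3,np.degrees(np.arctan2(*(b3-b1)[1::-1])))
```

```text
[ 0.5339 -0.2735  0.096 ] [np.float64(0.056), np.float64(0.0408), np.float64(0.0565), np.float64(0.0406)] [np.float64(-55.3), np.float64(-56.0), np.float64(-144.8), np.float64(-145.0)]
[ 0.5335 -0.2729  0.136 ] [np.float64(0.0328), np.float64(0.0133), np.float64(0.0328), np.float64(0.0131)] [np.float64(-56.0), np.float64(-56.0), np.float64(-145.2), np.float64(-145.6)]
tip [ 0.54616873 -0.11469905  0.21      ] bar mid [ 0.54384597 -0.08226309  0.21      ] [ 0.5448229  -0.09884028  0.21      ]
base long edge [ 0.47813021 -0.00893913  0.012     ] [0.46084877 0.17946225 0.012     ] 95.24088781016975
short [ 0.60500747 -0.01021175  0.012     ] -0.5746776477447642
```

Emit:
{"name": "move_arm", "arguments": {
  "motion": [0,0,-0.011,-0.026,0.28,0,1,0,0,0,-0.026,0.28,0,1,0,0,0,-0.026,0.28,0,1,0,0,0,0,0,0.4,1,0,0,0,0,0,0.4,1,0,0,0,0,0,0.4,1,0,0,0,0,0,0.4,1,0,0,0,0,0,0.4,1,0,0,0,0,0,0.35,1,0,0,0,0,0,0.2,1,0,0,0,0,0,0.09,1,0,0,0,0,0,0,1]
}}

```text
time: 4.65
tool_pos: [0.5325, -0.2723, 0.0982]
ee_rot: [-3.136, 0.002, 0.606]
wrist_force: [-0.9, -0.3, 0.2]
width: 0.0938
finger_force: 0.0
```

Run:
```python
from h import *
p,r,o=tool();print(p,o["ee_rot"],o["joint_positions"],o["time"])
c=robot.get_calibration("wrist");im=robot.snapshot("wrist")
hsv=cv2.cvtColor(im[:,:,::-1].copy(),cv2.COLOR_BGR2HSV);cv2.imwrite("pics/w2.png",im[:,:,::-1])
X=np.r_[.5337,-.2732,.136];print(proj(c,X),proj(c,p))
```

```text
[ 0.53248139 -0.27231272  0.09817341] [-3.13580057e+00  2.33797638e-03  6.05924950e-01] [-5.67558019e-01  2.41245558e-01  1.40848313e+00  8.55969672e-05
  1.49810952e+00  3.97313646e-01] 4.65
[322.06133516 276.87558676] [319.65388888 246.86101261]
```

View pics/w2.png

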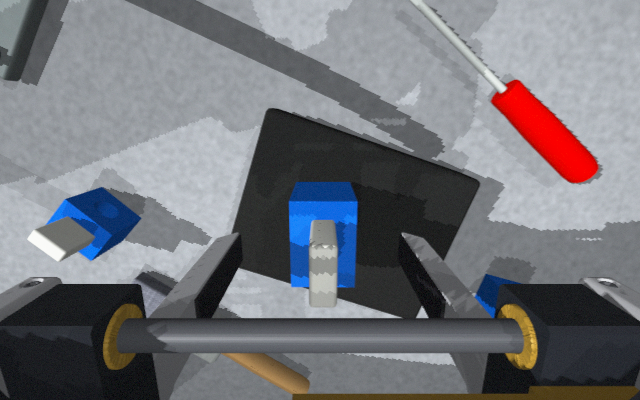

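The fin is centred between the fingers at (323,272). I'll raise 3 mm and close.

Emit:
{"name": "move_arm", "arguments": {
  "motion": [0,0,0,0,0,-0.03,1,0,0,0,0,0,0,0,0,0,0,0,0,0,0,0,0,0,0,0,0,0,0,0,0,0,0,0,0,0,0,0,0,0,0,0,0,0,0,0,0,0,0,0,0,0,0,0,0,0,0,0,0,0,0,0,0]
}}

```text
time: 5.45
tool_pos: [0.5341, -0.2733, 0.1043]
ee_rot: [-3.141, 0.0, 0.604]
wrist_force: [0.5, 0.2, -0.3]
width: 0.0442
finger_force: 0.0
```

Emit:
{"name": "move_arm", "arguments": {
  "motion": [0,0,0,0,0,0,0,0,0,0,0,0,0,0,0,0,0,0,0,0,0,0,0,0,0,0,0,0,0,0,0,0,0,0,0,0,0,0,0,0,0,0,0,0,0,0,0,0,0,0,0,0,0,0,0,0]
}}

```text
time: 6.12
tool_pos: [0.5341, -0.2733, 0.1044]
ee_rot: [-3.141, -0.0, 0.604]
wrist_force: [-0.1, -0.6, 0.0]
width: 0.0136
finger_force: 30.0
```

Emit:
{"name": "move_arm", "arguments": {
  "motion": [0,0,0,0,0,-0.2,0,0,0,0,0,0,-0.3,0,0,0,0.12,0,0,-0.3,0,0,0,0.12,0,0,-0.3,0,0,0,0.12,0,0,-0.2,0,0,0,0.12,0,0,-0.12,0,0,0,0.12,0,0,0,0,0,0,0.113,0,0,0,0,0,0,0,0.06,-0.29,0,0,0,0,0,0.06,-0.29,0,0,0,0,0,0.06,-0.29,0,0,0,0,0,0,0,0,0]
}}

```text
time: 7.12
tool_pos: [0.5488, -0.1807, 0.2463]
ee_rot: [-3.138, -0.0, 0.05]
wrist_force: [-0.6, 0.3, -1.4]
width: 0.0138
finger_force: 30.0
```

Run:
```python
from h import *
p,r,o=tool();print(p,o["ee_rot"],o["joint_positions"],o["time"],o["wrist_force"])
c=robot.get_calibration("wrist");im=robot.snapshot("wrist");np.save("w3.npy",c,allow_pickle=True);cv2.imwrite("pics/w3.png",im[:,:,::-1])
s=robot.snapshot("scene");cv2.imwrite("pics/s3.png",s[:,:,::-1]);t=robot.snapshot("top");cv2.imwrite("pics/t3.png",t[:,:,::-1])
b=np.vstack([cv2.resize(s[150:230,230:400,::-1],(640,300),interpolation=3)])
cv2.imwrite("pics/c3.png",np.vstack([im[:300,:,::-1],b]))
```

```text
[ 0.54884841 -0.18067333  0.24628412] [-3.13781860e+00 -2.90471654e-04  4.96585377e-02] [-0.41825899  0.14658841  1.22513007  0.00357094  1.77131589  1.10358698] 7.1167 [-0.55333728  0.3387219  -1.40959621]
```

View pics/c3.png

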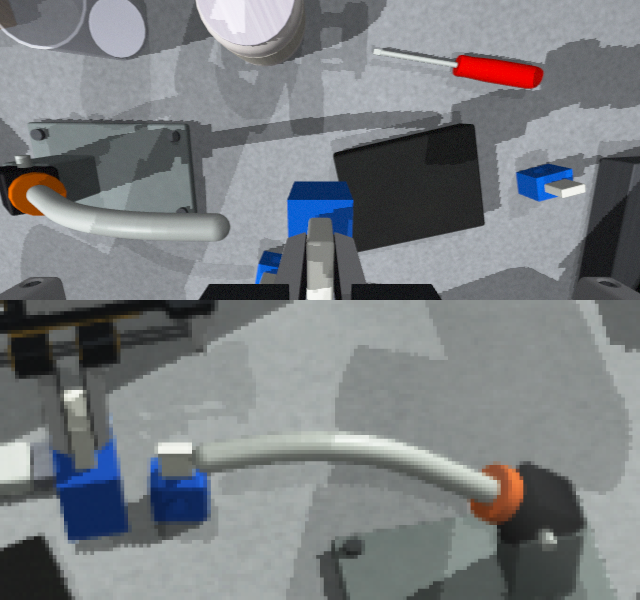

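The wrist view shows the bar tip at (229,227), running left and slightly up to the collar at (38,192). The base's top edge runs (30,122) to (188,124). The carriage is held square at (320,210).

Run:
```python
from h import *
im=cv2.imread("pics/w3.png");c=np.load("w3.npy",allow_pickle=True).item()
g=cv2.GaussianBlur(im,(3,3),0).astype(float).sum(2)
gy=np.diff(g,axis=0)
P=[]
for x in range(150,222,6):
    col=gy[195:250,x]; a=195+np.argmax(col[:25])+1; b=195+22+np.argmin(col[22:])+1
    P.append([x,a,b])
print(P)
gx=np.diff(g,axis=1)
print("tip cols",[(y,200+np.argmin(gx[y,200:245])) for y in range(216,238,3)])
for x,a,b in P[::2]: print(x,onz(c,(x,(a+b)/2-.5),.21).round(4), b-a)
h=cv2.cvtColor(im,cv2.COLOR_BGR2HSV);o=((h[...,0]<14)&(h[...,1]>170)&(h[...,2]>120)).astype(np.uint8);o[:,90:]=0;o[:150]=0
k=max(cv2.findContours(o,0,1)[0],key=cv2.contourArea);e=cv2.fitEllipse(k);print(e,cv2.boundingRect(k),onz(c,e[0],.125),onz(c,e[0],.12))
for q in [((30,122),(188,124)),((188,124),(192,213))]:
    a,b=[onz(c,z,.012) for z in q];print(a.round(4),b.round(4),np.degrees(np.arctan2(*(b-a)[1::-1])))
# held block top front edge
print(proj(c,[.5488,-.18,.238]))
bl=((h[...,0]>100)&(h[...,0]<130)&(h[...,1]>150)&(h[...,2]>50)).astype(np.uint8);bl[240:]=0;bl[:,:285]=0;bl[:,360:]=0
k=max(cv2.findContours(bl,0,1)[0],key=cv2.contourArea);print(cv2.boundingRect(k))
print([(y,np.flatnonzero(bl[y])[[0,-1]]) for y in (184,190,196,202,206,210,215,225)if bl[y].any()])
```

```text
[[150, np.int64(217), np.int64(239)], [156, np.int64(217), np.int64(240)], [162, np.int64(216), np.int64(239)], [168, np.int64(216), np.int64(239)], [174, np.int64(218), np.int64(240)], [180, np.int64(217), np.int64(240)], [186, np.int64(213), np.int64(240)], [192, np.int64(218), np.int64(240)], [198, np.int64(217), np.int64(240)], [204, np.int64(218), np.int64(240)], [210, np.int64(217), np.int64(240)], [216, np.int64(220), np.int64(239)]]
tip cols [(216, np.int64(232)), (219, np.int64(213)), (222, np.int64(213)), (225, np.int64(216)), (228, np.int64(215)), (231, np.int64(219)), (234, np.int64(219)), (237, np.int64(220))]
150 [ 0.5421 -0.0596  0.21  ] 22
162 [ 0.5429 -0.0682  0.21  ] 23
174 [ 0.5422 -0.0767  0.21  ] 22
186 [ 0.5445 -0.0854  0.21  ] 27
198 [ 0.5434 -0.0939  0.21  ] 23
210 [ 0.5439 -0.1024  0.21  ] 23
((24.84929656982422, 185.60389709472656), (19.042530059814453, 38.116939544677734), 53.45436477661133) (10, 174, 37, 32) [0.54592765 0.10342645 0.125     ] [0.54460208 0.10809964 0.12      ]
[0.5987 0.1868 0.012 ] [ 0.6061 -0.0114  0.012 ] -87.8863682086837
[ 0.6061 -0.0114  0.012 ] [ 0.4891 -0.0099  0.012 ] 179.2604242769265
[318.72213979 241.69767977]
(287, 181, 67, 57)
[(184, array([294, 346])), (190, array([292, 349])), (196, array([289, 351])), (202, array([288, 353])), (206, array([288, 352])), (210, array([288, 352])), (215, array([288, 352])), (225, array([288, 352]))]
```

Run:
```python
from h import *
c=np.load("w3.npy",allow_pickle=True).item();im=cv2.imread("pics/w3.png")
p=np.array([.54885,-.18067,.24628])
R=Rn.from_euler("xyz",[-3.1378,-.0003,.0497])
for x,y,z in [(.028,0,.064),(.028,.0,.008),(.028,-.02,.008),(.028,.02,.008),(.017,0,-.032)]: print((x,y,z),proj(c,p+R.apply([x,y,z])).round(1))
print(im[176:216,300].tolist()[::2]); print(im[206:262:2,320].sum(1))
print("tip",onz(c,(229.5,227),.21))
```

```text
(0.028, 0, 0.064) [319.8 180.2]
(0.028, 0.0, 0.008) [319.7 198.6]
(0.028, -0.02, 0.008) [286.5 198.6]
(0.028, 0.02, 0.008) [352.9 198.5]
(0.017, 0, -0.032) [319.7 240.7]
[[175, 169, 166], [175, 171, 164], [177, 170, 164], [98, 43, 6], [96, 47, 4], [98, 48, 23], [97, 46, 12], [98, 46, 8], [98, 46, 11], [97, 45, 7], [98, 47, 10], [98, 46, 14], [212, 97, 12], [209, 93, 0], [211, 94, 18], [211, 95, 8], [210, 95, 9], [209, 94, 4], [212, 97, 18], [210, 95, 12]]
[327 325 303 316 176 196 310 304 302 305 309 312 308 314 303 302 309 312
 406 435 396 395 399 393 399 394 391 393]
tip [ 0.54532054 -0.11634213  0.21      ]
```

Emit:
{"name": "move_arm", "arguments": {
  "motion": [0,0,0.014,-0.013,0,0,0,0,0,0,0,-0.1,0,0,0,0,0,0,-0.15,0,0,0,0,0,0,-0.1,0,0,0,0,0,0,-0.06,0,0,0,0,0,0,-0.06,0,0,0,0,0,0,-0.06,0,0,0,0,0,0,-0.06,0,0,0,0,0,0,-0.06,0,0,0,0,0,0,0,0,0]
}}

```text
time: 8.1
tool_pos: [0.5448, -0.1195, 0.2466]
ee_rot: [-3.141, -0.0, 0.034]
wrist_force: [-0.7, 0.3, -1.7]
width: 0.0138
finger_force: 30.0
```

Run:
```python
from h import *
p,r,o=tool();print(p,o["ee_rot"],o["time"],o["wrist_force"],o["wrist_torque"])
im=robot.snapshot("wrist");s=robot.snapshot("scene")
cv2.imwrite("pics/c4.png",np.vstack([cv2.resize(im[160:310,170:370,::-1],(600,300)),cv2.resize(s[150:230,240:400,::-1],(600,300),interpolation=3)]))
```

```text
[ 0.54484942 -0.11954016  0.24660194] [-3.14101269e+00 -2.47545095e-04  3.43848388e-02] 8.1 [-0.7147063   0.33973671 -1.73949637] [0.02658328 0.11752579 0.00025218]
```

View pics/c4.png

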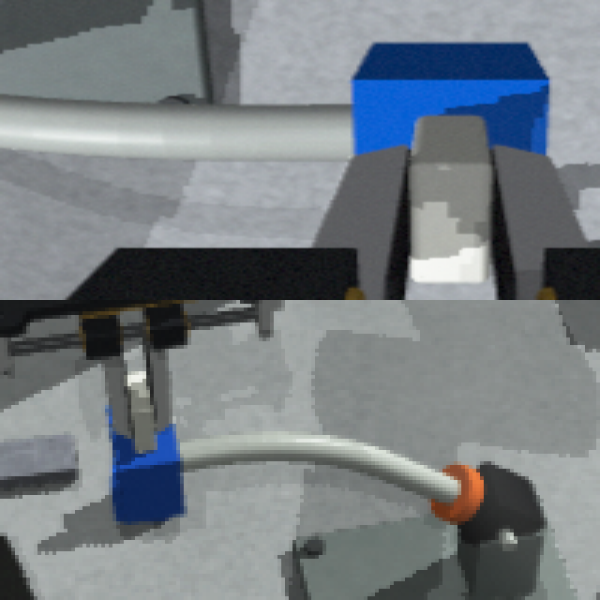

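The carriage is threaded over the tip with no contact load.

Emit:
{"name": "move_arm", "arguments": {
  "motion": [0,0,0,0,-0.08,0,0,0,0,0,0,-0.08,0,0,0,0,0,0,-0.08,0,0,0,0,0,0,-0.08,0,0,0,0,0,0,0,0,0,0,0,0,0,0,0,0,0,0,0,0,0,0,0,0,0,0,0,0,0,0]
}}

```text
time: 8.87
tool_pos: [0.5438, -0.089, 0.2464]
ee_rot: [3.141, -0.0, 0.033]
wrist_force: [0.1, -0.6, -1.3]
width: 0.0137
finger_force: 30.0
```

```bash
cat > j.py <<'E'
from h import *
tip=np.array([.5443,-.1155,.21]);u=np.array([-.0384,.9993,0]);n=np.array([.9993,.0384,0])
def jig():  # bore estimate in jig (X,Y,Z mm), tilt deg, needed distances
    p,r,o=tool();b=p+r.apply([-.0006,0,.036])-tip
    z=r.apply([0,0,1]);tilt=np.degrees(np.arctan2(-z@u,-z[2]))
    J=np.array([b@u*1e3-130,b@n*1e3,b[2]*1e3+210])
    th=np.degrees(np.arctan2(J[0]+90,J[2]-30));rad=np.hypot(J[0]+90,J[2]-30)-180
    a=np.radians(40);d=np.array([J[0]-94.6,J[2]-110]);cx=d@[np.cos(a),-np.sin(a)];cz=d@[np.sin(a),np.cos(a)]
    print("jig",J.round(2),"tilt",tilt.round(2),"arc th",th.round(2),"dr",rad.round(2),"clamp x,z",cx.round(2),cz.round(2),"F",o["wrist_force"].round(1),"T",o["wrist_torque"].round(2),"t",o["time"],"w",o["width"].round(4),"rpy",np.degrees(o["ee_rot"]).round(2));return o
E
python3 -c "
from j import *
print(jig()['joint_positions'])"
```

```text
Traceback (most recent call last):
  File "j.py", line 9, in jig
    print("jig",J.round(2),"tilt",tilt.round(2),"arc th",th.round(2),"dr",rad.round(2),"clamp x,z",cx.round(2),cz.round(2),"F",o["wrist_force"].round(1),"T",o["wrist_torque"].round(2),"t",o["time"],"w",o["width"].round(4),"rpy",np.degrees(o["ee_rot"]).round(2));return o
                                                                                                                                                                                                          ^^^^^^^^^^^^^^^^
AttributeError: 'float' object has no attribute 'round'
```

Emit:
{"name": "move_arm", "arguments": {
  "motion": [0,0,0,0,-0.07,0,0,0,0,0,0,-0.065,0,0,-0.044,0,0,0,-0.075,0.001,0,-0.044,0,0,0,-0.075,0.001,0,-0.044,0,0,0,-0.075,0.001,0,-0.044,0,0,0,-0.075,0.001,0,-0.044,0,0,0,-0.075,0.001,0,0,0,0,0,0,0,0,0,0,0,0,0,0,0,0]
}}

```text
invalid input
```

```bash
sed -i 's/o\["width"\].round(4)/round(o["width"],4)/' j.py; python3 -c "
from j import *
print(jig()['joint_positions'])"
```

```text
jig [-1.0348e+02 -1.1000e-01  2.1045e+02] tilt 0.01 arc th -4.27 dr 0.95 clamp x,z -216.3 -50.38 F [ 0.1 -0.6 -1.3] T [0.   0.11 0.02] t 8.8667 w 0.0137 rpy [179.99  -0.     1.88]
[-2.64978596e-01  8.52704956e-02  1.29236814e+00 -1.83266980e-04
  1.76389278e+00  1.27293947e+00]
```

Emit:
{"name": "move_arm", "arguments": {
  "motion": [0,0,0,0,-0.07,0,0,0,0,0,0,-0.065,0,0,-0.044,0,0,0,-0.075,0.001,0,-0.044,0,0,0,-0.075,0.001,0,-0.044,0,0,0,-0.075,0.001,0,-0.044,0,0,0,-0.075,0.001,0,-0.044,0,0,0,-0.075,0.001,0,0,0,0,0,0,0,0,0,0,0,0,0,0,0]
}}

```text
time: 9.62
tool_pos: [0.542, -0.0369, 0.2433]
ee_rot: [2.97, 0.0, 0.035]
wrist_force: [-0.2, -1.0, -2.2]
width: 0.0137
finger_force: 30.0
```

```bash
python3 -c "
from j import *
print(jig()['joint_positions'])"
```

```text
jig [-5.7510e+01  7.0000e-02  2.0779e+02] tilt 9.85 arc th 10.35 dr 0.74 clamp x,z -179.39 -22.86 F [-0.2 -1.  -2.2] T [ 0.1   0.14 -0.03] t 9.6167 w 0.0137 rpy [1.7015e+02 2.0000e-02 2.0100e+00]
[-0.06218842  0.06194307  1.3336017  -0.17332966  1.72713224  1.44483982]
```

Emit:
{"name": "move_arm", "arguments": {
  "motion": [-0.045,0,0,0,-0.075,0.001,0,-0.045,0,0,0,-0.075,0.001,0,-0.045,0,0,0,-0.075,0.001,0,-0.045,0,0,0,-0.075,0.001,0,-0.045,0,0,0,-0.075,0.001,0,-0.045,0,0,0,-0.075,0.001,0,-0.045,0,0,0,-0.075,0.001,0,-0.045,0,0,0,-0.075,0.001,0,0,0,0,0,0,0,0,0,0,0,0,0,0,0]
}}

```text
time: 10.45
tool_pos: [0.5402, 0.0189, 0.2246]
ee_rot: [2.687, 0.001, 0.033]
wrist_force: [-0.8, 0.3, -1.9]
width: 0.0138
finger_force: 30.0
```

```bash
python3 -c "
from j import *
print(jig()['joint_positions'])"
```

```text
jig [-11.34   0.35 192.3 ] tilt 26.05 arc th 25.86 dr 0.36 clamp x,z -134.06 -5.05 F [-0.8  0.3 -1.9] T [ 0.3   0.09 -0.04] t 10.45 w 0.0138 rpy [1.5395e+02 7.0000e-02 1.9100e+00]
[ 0.21138348  0.11904828  1.3684184  -0.45241287  1.72469646  1.69403098]
```

Emit:
{"name": "move_arm", "arguments": {
  "motion": [-0.045,0,0,0,-0.075,0.001,0,-0.045,0,0,0,-0.075,0.001,0,-0.045,0,0,0,-0.075,0.001,0,-0.045,0,0,0,-0.075,0.001,0,-0.045,0,0,0,-0.075,0.001,0,-0.045,0,0,0,-0.075,0.001,0,-0.042,0,0,0,-0.075,0.001,0,0,0,0,0,-0.08,0,0,0,0,0,0,-0.07,0,0,0,0,0,0,-0.06,0,0,0,0,0,0,0,0,0,0,0,0,0,0,0,0]
}}

```text
time: 11.45
tool_pos: [0.5385, 0.0786, 0.1836]
ee_rot: [2.442, -0.001, 0.032]
wrist_force: [0.3, -0.6, -0.7]
width: 0.0139
finger_force: 30.0
```

Run:
```python
from j import *
print(jig()['joint_positions'])
s=robot.snapshot("scene");im=robot.snapshot("wrist")
cv2.imwrite("pics/c5.png",np.vstack([im[100:370,:,::-1],cv2.resize(s[150:230,270:430,::-1],(640,320),interpolation=3)]))
```

```text
jig [ 40.97   0.89 156.03] tilt 40.11 arc th 46.1 dr 1.76 clamp x,z -70.67 0.78 F [ 0.3 -0.6 -0.7] T [ 0.53  0.2  -0.01] t 11.45 w 0.0139 rpy [ 1.3989e+02 -4.0000e-02  1.8600e+00]
[ 0.42787675  0.2648077   1.37357957 -0.65159399  1.76756222  1.92249537]
```

View pics/c5.png

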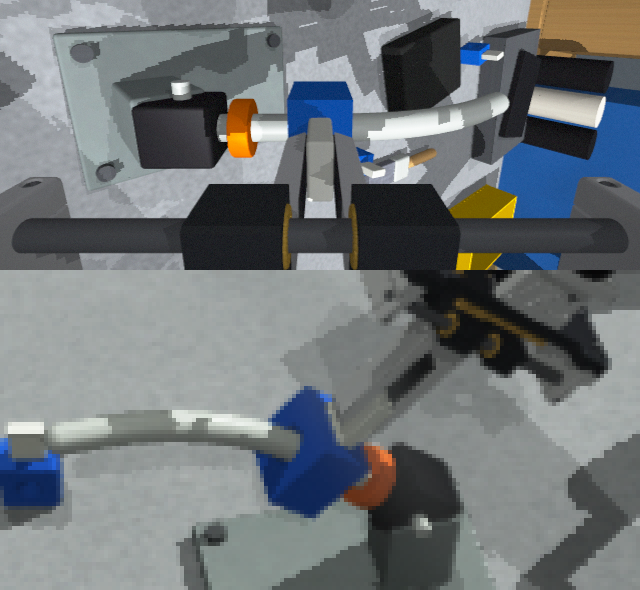

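Emit:
{"name": "move_arm", "arguments": {
  "motion": [0,0,0,0,-0.06,0,0,0,0,0,0,-0.05,0,0,0,0,0,0,-0.04,0,0,0,0,0,0,-0.03,0,0,0,0,0,0,-0.02,0,0,0,0,0,0,-0.01,0,0,0,0,0,0,-0.01,0,0,0,0,0,0,-0.01,0,0,0,0,0,0,-0.01,0,0,0,0,0,0,-0.01,0,0]
}}

```text
time: 12.38
tool_pos: [0.5376, 0.0981, 0.1671]
ee_rot: [2.441, -0.0, 0.033]
wrist_force: [0.3, 0.3, -0.5]
width: 0.0139
finger_force: 30.0
```

```bash
cat >> j.py <<'E'
def push():
    o=robot.get_obs();a=np.radians(40);k=u*np.cos(a)-np.array([0,0,1])*np.sin(a);print("resist along clamp x",-(o["wrist_force"]@k))
E
python3 -c "
from j import *
jig();push()"
```

```text
jig [ 60.48   0.83 139.57] tilt 40.13 arc th 53.94 dr 6.14 clamp x,z -45.14 0.72 F [ 0.3  0.3 -0.5] T [0.54 0.16 0.06] t 12.3833 w 0.0139 rpy [ 1.3987e+02 -2.0000e-02  1.8900e+00]
resist along clamp x -0.5117202763454727
```

Emit:
{"name": "move_arm", "arguments": {
  "motion": [0,0,0,0,-0.01,0,0,0,0,0,0,-0.01,0,0,0,0,0,0,-0.01,0,0,0,0,0,0,-0.01,0,0,0,0,0,0,-0.01,0,0,0,0,0,0,-0.01,0,0]
}}

```text
time: 12.88
tool_pos: [0.5376, 0.1004, 0.1654]
ee_rot: [2.436, -0.002, 0.031]
wrist_force: [-0.6, -7.4, 4.3]
width: 0.0138
finger_force: 30.0
```

```bash
python3 -c "
from j import *
jig();push()"
```

```text
jig [ 62.68   0.81 137.99] tilt 40.45 arc th 54.73 dr 7.01 clamp x,z -42.45 0.92 F [-0.6 -7.4  4.3] T [-1.4   0.29 -0.02] t 12.8833 w 0.0138 rpy [ 1.3955e+02 -9.0000e-02  1.7500e+00]
resist along clamp x 8.374093682556543
```

Emit:
{"name": "move_arm", "arguments": {
  "motion": [0,0,0,0,-0.01,0,0,0,0,0,0,-0.01,0,0,0,0,0,0,-0.01,0,0,0,0,0,0,-0.01,0,0,0,0,0,0,-0.01,0,0,0,0,0,0,-0.01,0,0,0,0,0,0,-0.01,0,0]
}}

```text
time: 13.47
tool_pos: [0.5373, 0.1057, 0.1609]
ee_rot: [2.436, -0.002, 0.03]
wrist_force: [-0.9, -7.0, 4.3]
width: 0.0139
finger_force: 30.0
```

```bash
python3 -c "
from j import *
jig();push()"
```

```text
jig [ 67.91   0.79 133.55] tilt 40.45 arc th 56.75 dr 8.83 clamp x,z -35.58 0.88 F [-0.9 -7.   4.3] T [-1.45  0.37 -0.03] t 13.4667 w 0.0139 rpy [ 1.3955e+02 -9.0000e-02  1.7400e+00]
resist along clamp x 8.083676577800132
```

Steady at about 8 N while the collar slides, and almost home. I'll go on in smaller steps.

Emit:
{"name": "move_arm", "arguments": {
  "motion": [0,0,0,0,-0.007,0,0,0,0,0,0,-0.007,0,0,0,0,0,0,-0.007,0,0,0,0,0,0,-0.007,0,0]
}}

```text
time: 13.8
tool_pos: [0.5373, 0.1068, 0.1602]
ee_rot: [2.433, -0.002, 0.029]
wrist_force: [-0.7, -9.5, 7.5]
width: 0.0142
finger_force: 30.0
```

```bash
python3 -c "
from j import *
jig();push()"
```

```text
jig [ 68.94   0.78 132.83] tilt 40.62 arc th 57.1 dr 9.31 clamp x,z -34.33 1.0 F [-0.7 -9.5  7.5] T [-2.31  0.37 -0.14] t 13.8 w 0.0142 rpy [ 1.3938e+02 -1.3000e-01  1.6800e+00]
resist along clamp x 12.04036438549198
```

Emit:
{"name": "move_arm", "arguments": {
  "motion": [0,0,0,0,-0.007,0,0,0,0,0,0,-0.007,0,0,0,0,0,0,-0.007,0,0,0,0,0,0,-0.007,0,0]
}}

```text
time: 14.13
tool_pos: [0.5373, 0.1071, 0.1601]
ee_rot: [2.428, -0.004, 0.027]
wrist_force: [-0.7, -13.4, 10.3]
width: 0.0139
finger_force: 30.0
```

```bash
python3 -c "
from j import *
jig();push()"
```

```text
jig [ 69.15   0.81 132.92] tilt 40.87 arc th 57.11 dr 9.53 clamp x,z -34.23 1.2 F [ -0.7 -13.4  10.3] T [-3.42  0.48 -0.15] t 14.1333 w 0.0139 rpy [139.13  -0.2    1.56]
resist along clamp x 16.852353032990948
```

Emit:
{"name": "move_arm", "arguments": {
  "motion": [0,0,0,0,-0.007,0,0,0,0,0,0,-0.007,0,0,0,0,0,0,-0.007,0,0,0,0,0,0,-0.007,0,0,0,0,0,0,-0.007,0,0,0,0,0,0,-0.006,0,0]
}}

```text
time: 14.63
tool_pos: [0.5374, 0.1077, 0.16]
ee_rot: [2.422, -0.006, 0.024]
wrist_force: [-1.9, -18.4, 14.9]
width: 0.0138
finger_force: 30.1
```

```bash
python3 -c "
from j import *
jig();push()"
```

```text
jig [ 69.63   0.93 132.95] tilt 41.21 arc th 57.18 dr 9.95 clamp x,z -33.88 1.53 F [ -1.9 -18.4  14.9] T [-4.98  0.52 -0.25] t 14.6333 w 0.0138 rpy [138.79  -0.32   1.4 ]
resist along clamp x 23.593803884516237
```

Emit:
{"name": "move_arm", "arguments": {
  "motion": [0,0,0,0,-0.007,0,0,0,0,0,0,0,0,0,0,0,0,0,0,0,0,0,0,0,0,0,0,0,0,0,0,0,0,0,0,0,0,0,0,0,0,0,0,0,0,0,0,0,0,0,0,0,0,0,0,0,0,0,0,0,0,0,0,0,0,0,0,0,0,0,0,0,0,0,0,0,0,0,0,0,0,0,0,0]
}}

```text
time: 15.63
tool_pos: [0.5375, 0.1079, 0.16]
ee_rot: [2.422, -0.006, 0.024]
wrist_force: [-3.2, -18.7, 14.6]
width: 0.0142
finger_force: 30.1
```

```bash
python3 -c "
from j import *
jig();push()"
```

```text
jig [ 69.75   0.97 132.94] tilt 41.24 arc th 57.2 dr 10.05 clamp x,z -33.78 1.6 F [ -3.2 -18.7  14.6] T [-4.96  0.52 -0.25] t 15.6333 w 0.0142 rpy [138.76  -0.34   1.37]
resist along clamp x 23.617448472128974
```

Emit:
{"name": "move_arm", "arguments": {
  "motion": [0,0,0,0,0.015,0,0,0,0,0,0,0.015,0,0,0,0,0,0,0.015,0,0,0,0,0,0,0.015,0,0,0,0,0,0,0.015,0,0,0,0,0,0,0.015,0,0,0,0,0,0,0,0,0]
}}

```text
time: 16.22
tool_pos: [0.5374, 0.1067, 0.1602]
ee_rot: [2.436, -0.002, 0.03]
wrist_force: [-0.8, -6.2, 4.1]
width: 0.014
finger_force: 30.0
```

```bash
python3 -c "
from j import *
jig();push()"
```

```text
jig [ 68.95   0.88 132.78] tilt 40.41 arc th 57.11 dr 9.28 clamp x,z -34.29 0.96 F [-0.8 -6.2  4.1] T [-1.36  0.28 -0.03] t 16.2167 w 0.014 rpy [ 1.3959e+02 -1.1000e-01  1.7300e+00]
resist along clamp x 7.369071725751537
```

Emit:
{"name": "move_arm", "arguments": {
  "motion": [0,0,0,0,0.015,0,0,0,0,0,0,0.015,0,0,0,0,0,0,0,0,0,0,0,0,0,0,0,0.4,0,0,0,0,0,0,0.4,0,0,0,0,0,0,0.4,0,0,0,0,0,0,0.4,0,0,0,0,0,0,0.4,0,0,0,0,0,0,0.4]
}}

```text
time: 16.97
tool_pos: [0.5373, 0.107, 0.1595]
ee_rot: [2.441, 0.0, 0.033]
wrist_force: [-0.3, 0.2, 0.8]
width: 0.0376
finger_force: 0.0
```

```bash
python3 -c "
from j import *
jig();push()"
```

```text
jig [ 69.45   0.83 131.96] tilt 40.12 arc th 57.4 dr 9.27 clamp x,z -33.38 0.66 F [-0.3  0.2  0.8] T [ 0.25  0.14 -0.  ] t 16.9667 w 0.0376 rpy [1.3988e+02 1.0000e-02 1.9200e+00]
resist along clamp x 0.40251663755903866
```

Released cleanly. Now I'll retreat along the tool axis.

Emit:
{"name": "move_arm", "arguments": {
  "motion": [0,0,0,0,0,-0.1,0.4,0,0,0,0,0,-0.2,0.4,0,0,0,0,0,-0.3,0.4,0,0,0,0,0,-0.3,0.4,0,0,0,0,0,-0.3,0.4,0,0,0,0,0,-0.1,0.4,0,0,0,0,0,0,0.4,0,0,0,0,0,0,0.4]
}}

```text
time: 17.63
tool_pos: [0.5346, 0.1907, 0.2587]
ee_rot: [2.441, -0.0, 0.034]
wrist_force: [0.1, -0.3, 0.1]
width: 0.0375
finger_force: 0.0
```

Run:
```python
from j import *
jig()
s=robot.snapshot("scene");im=robot.snapshot("wrist")
cv2.imwrite("pics/c6.png",np.vstack([im[:270,:,::-1],cv2.resize(s[150:230,270:430,::-1],(640,320),interpolation=3)]))
```

```text
jig [153.18   1.32 231.19] tilt 40.13 arc th 50.4 dr 135.61 clamp x,z -33.03 130.49 F [ 0.1 -0.3  0.1] T [ 0.26  0.17 -0.  ] t 17.6333 w 0.0375 rpy [139.87  -0.     1.93]
```

View pics/c6.png

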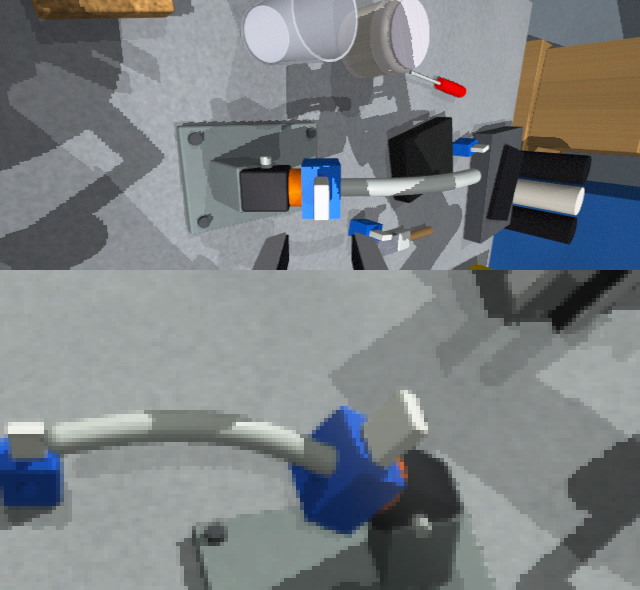

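The carriage sits against the collar at wrist (320,190), and the collar is flush with the clamp at (295,187). The fin stands square and the gripper is clear, so I'll hand the job in.

```bash
python3 -c "
from bench import robot
print(robot.close_job())"
```

```text
the job is handed in; nothing more can be done
None
```

The job is handed in, with no verdict returned: the carriage is on the bar fin up, seated on the collar, which looks home against the clamp after about 1 s at roughly 24 N (wrist force); the gripper is clear and I touched no bystanders.

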